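# Trip the automatic centre punch in the marking jig

### The job

Take the automatic centre punch out of its stand, put it point down through the guide hole in the bridge of the steel marking jig, and press it straight down on the metal blank until its spring trips; stop there, for it must not be rammed on against its stop (never push it on the jig with more than 25 N). Then lower it gently back into the stand, fully home and upright, without tripping it anywhere else or disturbing the other things on the bench.

Things in the scene. Friction and masses are not known exactly. Their poses are not given: they have to be found in the camera images.
- punch: Steel automatic centre punch, 144 mm, 0.15 to 0.25 kg, point down in the stand. Origin on its axis at the underside of its collar; z up the axis, x and y square to the grip's flats. Collar 24 mm dia., z 0 to 6 mm; square grip 20 x 20 mm, z 6 to 76 mm; cap to z 86. Below the collar a round nose 12 mm dia., 40 mm long, its last 6 mm tapered; from it sticks the 6 mm sprung plunger to z -58 mm.
- punch_point (a point): Point of the punch, the plunger's lower end: 58 mm below the origin when let off. It is sprung: pressed in, the force starts at 3.5 N and grows by about 2 N per mm to 13 or 14 N at 5 to 6 mm. There the spring trips with a snap: the force drops at once to 6 to 9 N, then grows again to about 15 N at the hard stop, 10 mm in, beyond which it climbs steeply past 25 N. Let off, it springs out.
- hammer_face (a point): Hidden inside the punch, on its axis: lower face of its hammer, 25 mm above the punch's origin when let off. It keeps still while the plunger is pressed in and jumps up by 4 to 5 mm when the spring trips; it falls back when the plunger is let off.
- jig: Fixed steel marking jig: dark base plate 90 (x) x 130 (y) x 18 mm, origin at the centre of its underside, z up. Two posts carry a bridge 50 (x) x 120 (y) mm, 40 to 62 mm above the bench, with one round guide hole down through its middle. The aluminium blank to be marked, 78 x 80 mm, is held fast under the bridge.
- bush_mouth (a point): Centre of the guide hole's mouth on the bridge's top face, 62 mm above the bench. The hole is 15 mm in diameter and runs straight down 22 mm to the bridge's underside; below it is the blank. Blanks differ in thickness: the top face lies anywhere from 24 to 42 mm below this mouth and must be felt.
- stand: Fixed punch stand: dark base plate 80 x 80 x 8 mm, two plywood cheeks and a plywood top 60 (x) x 76 (y) x 12 mm with one round hole 15 mm in diameter; origin at the centre of its underside, z up. The punch's nose hangs through the hole and its collar rests on the top.
- stand_seat (a point): Centre of the stand's hole on its top face, 70 mm above the bench: the punch's origin lies here when it is fully home.
- tape_measure: Yellow and black tape measure, 35 x 86 x 63 mm, bystander; origin at the centre of its underside.
- sanding_cork: Cork sanding block, 63 x 95 x 29 mm, bystander; origin at the centre of its underside.
- offcut_a: Flat pine offcut, 45 x 120 x 22 mm, bystander; origin at the centre of its underside.
- offcut_b: Small pine offcut, 38 x 60 x 38 mm, bystander; origin at the centre of its underside.

How it is judged:
On the way, in this order (a step that is already met when the one before it is completed fails the run):
1. the punch's point is in the guide hole, at least 10 mm down, with the punch upright within 0.12 rad (horizontal distance between punch_point and bush_mouth below 0.006 m and z of punch_point in the frame of bush_mouth below -0.01 m and angle between punch's own z axis and vertical below 0.12 rad), for 0.05 s.
2. pressed down on the blank through the guide hole, the punch has tripped: its inner hammer has jumped by more than 2 mm, the punch upright within 0.12 rad (z of hammer_face in the frame of punch above 0.0271 m and horizontal distance between punch_point and bush_mouth below 0.005 m and z of punch_point in the frame of bush_mouth below -0.02 m and angle between punch's own z axis and vertical below 0.12 rad), for 0.05 s.
At the end, for the whole second after the job is handed in: the punch stands in its stand again, released and at rest: its collar within 3 mm of the seat in height and 4 mm sideways, upright within 0.05 rad, its plunger sprung out again (horizontal distance between punch and stand_seat below 0.004 m and z of punch in the frame of stand_seat between -0.003 and 0.003 m and angle between punch's own z axis and vertical below 0.05 rad and linear speed of punch below 0.02 m/s and z of punch_point in the frame of punch below -0.055 m); the robot touches nothing.
It fails at once if the punch is pressed or knocked against the jig with more than 25 N (contact force between punch and jig above 25 N).
It fails at once if the punch is pressed or dropped on the stand with more than 60 N (contact force between punch and stand above 60 N).
It fails at once if the punch is tripped anywhere but in the guide hole (z of hammer_face in the frame of punch above 0.0271 m and not (horizontal distance between punch_point and bush_mouth below 0.005 m and z of punch_point in the frame of bush_mouth below -0.02 m)).
It fails at once if a bystander is moved by more than 20 mm (distance of any of tape_measure, sanding_cork, offcut_a, offcut_b from where it was at the start of the episode above 0.02 m).
It also fails if it takes over 69 s, if anything falls off the work surface, if the arm or the gripper's body presses on something with over 40 N, if the wrist force passes 120 N, or if a joint passes its speed limit or range.

### The arm

A 6-joint arm with a two-finger parallel gripper is mounted at the origin on a cart in front of the work surface, level with it; the furniture and walls round the work are solid. World frame = base frame: x ahead of the robot, y to its left, z up, the work surface at z = 0. Lengths are in m, angles in rad, forces in N, time in s.
With the tool pointing down it reaches from about 0.35 to 0.725 m from the base axis. Payload 6 kg.
Tool frame: the origin (TCP) lies at the centre of the arm's flange, where the gripper is bolted on; the fingertips stand 173 mm ahead of it and the grasp point (between the pads) lies 155 mm ahead of it; z points along the fingers, y is the line along which they close (so a half turn about z gives the same grasp; the last joint's range is limited). The gripper opens to 85 mm and grips with 20 to 120 N. Pads are 22 mm wide; open, the fingers measure 114 mm over their backs; the gripper's body (76 mm by 85 mm) begins 54 mm behind the grasp point. The pads swing forward as they close: fully open they stand 13 mm farther back than shut.
Start: joints at [-0.994, 0.04, 0.085, 0, -1.615, -0.334], TCP at [0.144, -0.582, 0.405] pointing down, gripper open.
Joint ranges: [-2.56, 2.56], [-1.29, 2.01], [-1.08, 1.49], [-3.29, 1.98], [-2.81, -0.18], [-2.99, 2.99]. Speed limits (rad/s): [2.57, 2.57, 3.01, 3.14, 3.14, 3.14].

### API

Orientations are given as a 3x3 rotation matrix whose columns are the frame's x, y, z axes.
In Python, from cell import r gives the robot as it stands.
- The arm moves only by the shell command python3 -m crank 'ROWS' [FORCE]. ROWS is JSON, a list of rows, each an object with "offset": the shift along the world's x, y, z in mm, a list of three; "yaw": the turn about the world's z in degrees; "hand": the finger opening in mm, from 0 to 85.4. In form: [{"offset": [x, y, z], "yaw": yaw, "hand": hand}, ...]. A call has 1 to 12 rows; each row shifts and turns the commanded pose from where the row before left it; what a row does not reach is not made up. A row lasts 1/8 s, in which the tool goes at most 62.5 mm and 10.7 degrees, less where a joint would pass 70% of its speed; a pose out of reach is approached as far as the arm can. A call is refused whole if a number of a shift passes 62.5 or a number of a turn 10.7, either way. A call with a gripper value outside its range is refused whole. The fingers move at their own pace and stop on an object; FORCE is the grip in N (left out, the last holds). Time passes only in rows, so rows that do not move let the fingers close. It gives the time, the measured TCP pose, the force, the opening and the grip force at its end, in the units of the state.
- r.state(): the state, without advancing time (a new reading comes with each control period).
- r.snapshot(name): name is "scene" or "top" or "wrist"; returns the picture (400x640x3 uint8, blue, green, red); there is no depth.
- r.camera_params(name): a dict with "fx", "fy", "cx", "cy" (pixels), "k1" (the pictures are not rectified: a ray, as slopes to the right and down, at radius r is drawn at 1 + k1 r^2 times it, then the intrinsics apply), "rvec" (rotation vector, rad) and "tvec" (3), from world to camera coordinates, as OpenCV has them; the wrist camera has in their place "T_tool_cam" (4x4, takes a point from camera to tool coordinates, whose origin is the TCP and whose axes are the flange's). Camera axes: x right, y down, z forward; pixel columns grow to the right and rows downward; lengths in m; the calibration is good to about 2 mm. A picture is of the moment at which its call begins: read the wrist's pose just before it. camera_params takes no time and is no camera call.
- r.sign_off(): hands the job in; it is judged then, once.
The state is a dict: "time_s": time; "joints": joint angles; "dq": joint speeds; "effort": joint torques, N m; "tcp_pos": TCP position; "eef_rot": TCP orientation; "contact_force": force on the tool from outside, world axes, zero at the start; "wrist_torque": the same for the moment, N m; "opening": opening from 0.0 (shut) to 1.0 (fully open); "grasp_force": force on a finger pad.
Only numpy, scipy, OpenCV 4.12 (cv2) and the standard library are available. Lean on these libraries where they do the work, as an engineer would, in place of code of your own. Each camera call takes 0.05 s, during which the arm holds its last target. There are 200 camera calls.

## Working session

There is one attempt and no reset: what is moved stays moved. The work goes in short steps, Python scripts to look and compute and a shell command to move; the robot and the scene stay as the last step left them, time stands still between calls to the robot, and variables do not carry over. Pictures are saved under pics/ and viewed, at most 10 in all, crops included, and the job is handed in when it is done.

```bash
ls; mkdir -p pics
python3 - <<'E'
from cell import r
import cv2
print(r.state())
for n in("scene","top","wrist"):
    print(n,r.camera_params(n)); cv2.imwrite(f"pics/{n}0.png",r.snapshot(n))
E
```

```text
pics
{'time_s': 0.0, 'joints': array([-9.94344782e-01,  4.08018749e-02,  8.37882990e-02, -4.62236299e-04,
       -1.61548629e+00, -3.33726124e-01]), 'dq': array([ 7.08231456e-04, -1.20133432e-03,  6.61075699e-04, -7.54769516e-05,
       -2.19651888e-04, -5.68248807e-04]), 'effort': array([ 7.80107712e-04, -3.68209469e+01,  3.47416878e+01,  6.93247050e+00,
       -5.36707754e-03, -2.28057428e-05]), 'tcp_pos': array([ 0.14431748, -0.58235869,  0.40367211]), 'eef_rot': array([[-9.70681626e-01, -2.40368232e-01, -5.41365718e-04],
       [-2.40368811e-01,  9.70680180e-01,  1.67994302e-03],
       [ 1.21688038e-04,  1.76081726e-03, -9.99998442e-01]]), 'contact_force': array([ 0.1699303 , -0.24033851,  1.17398908]), 'wrist_torque': array([ 0.02797287, -0.01919615, -0.00332056]), 'grasp_force': 0.0, 'opening': 1.0001909249228094}
scene {'fx': 506.0125781890187, 'fy': 506.0125781890187, 'cx': 317.7026246656773, 'cy': 198.69064144891388, 'k1': -0.13901174021762688, 'rvec': array([ 0.84768443, -2.41410577,  1.20201479]), 'tvec': array([0.34820347, 0.36528647, 1.04606116])}
top {'fx': 373.8490354767647, 'fy': 373.8490354767647, 'cx': 316.0657794268096, 'cy': 197.59211649770145, 'k1': -0.03664887897889884, 'rvec': array([ 2.08920408, -2.1403519 ,  0.18637527]), 'tvec': array([-0.1415315 ,  0.60027251,  1.03345151])}
wrist {'fx': 309.145319617825, 'fy': 309.145319617825, 'cx': 320.18049830876873, 'cy': 196.96165512830123, 'k1': -0.06029305763576718, 'T_tool_cam': array([[ 2.98803856e-04, -9.45881091e-01, -3.24513286e-01,
         8.31281500e-02],
       [ 9.99999339e-01,  6.42973594e-04, -9.53344347e-04,
        -1.07648622e-03],
       [ 1.11040386e-03, -3.24512786e-01,  9.45880658e-01,
         3.09412114e-02],
       [ 0.00000000e+00,  0.00000000e+00,  0.00000000e+00,
         1.00000000e+00]])}
```

View pics/scene0.png

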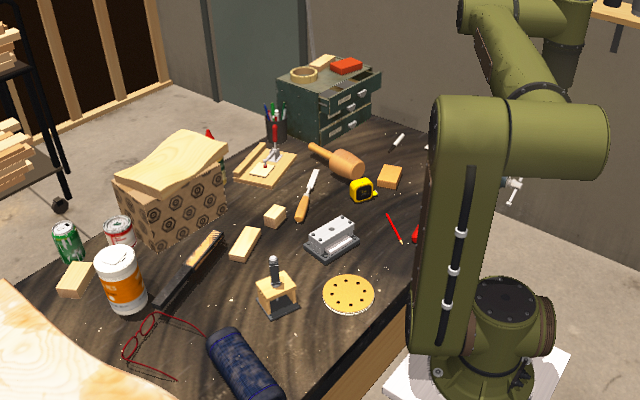

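View pics/top0.png

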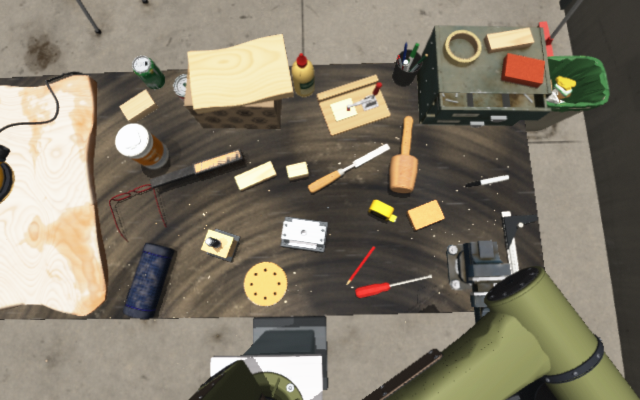

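The punch in its stand is at scene (275,285) and top (216,243). The jig is at scene (332,235) and top (304,234). I'll enlarge both views of both.

```bash
cat > h.py <<'E'
import numpy as np, cv2
from cell import r
def ray(name,uv,st=None):
    p=r.camera_params(name)
    K=np.array([[p['fx'],0,p['cx']],[0,p['fy'],p['cy']],[0,0,1]])
    x=cv2.undistortPoints(np.array([[uv]],float),K,np.array([p['k1'],0,0,0]))[0,0]
    d=np.array([*x,1.])
    if name=='wrist':
        T=p['T_tool_cam']; R=st['eef_rot']@T[:3,:3]; o=st['tcp_pos']+st['eef_rot']@T[:3,3]; 
    else:
        R=cv2.Rodrigues(p['rvec'])[0].T; o=-R@p['tvec']
    d=R@d; return o,d/np.linalg.norm(d)
def tri(rays):
    A=[];b=[]
    for o,d in rays:
        P=np.eye(3)-np.outer(d,d); A.append(P); b.append(P@o)
    A=np.vstack(A);b=np.hstack(b); x=np.linalg.lstsq(A,b,rcond=None)[0]
    return x,[round(1e3*np.linalg.norm((np.eye(3)-np.outer(d,d))@(x-o)),1) for o,d in rays]
def atz(ry,z):
    o,d=ry; return o+d*(z-o[2])/d[2]
def crop(img,x,y,w,h,k): return cv2.resize(img[y:y+h,x:x+w],None,fx=k,fy=k,interpolation=cv2.INTER_CUBIC)
E
python3 - <<'E'
from h import *
s=cv2.imread('pics/scene0.png');t=cv2.imread('pics/top0.png')
a=np.hstack([crop(s,240,240,80,60,5),crop(s,290,200,80,60,5)])
b=np.hstack([crop(t,190,215,80,60,5),crop(t,265,205,80,60,5)])
cv2.imwrite('pics/c1.png',np.vstack([a,b]))
for uv,z in(((304,234),.062),((304,234),0),((216,243),.15),((220,246),.07)): print(atz(ray('top',uv),z))
E
```

```text
[ 0.49087129 -0.11934807  0.062     ]
[ 0.49672761 -0.11643422  0.        ]
[0.4643151  0.10742093 0.15      ]
[0.46167603 0.11847834 0.07      ]
```

View pics/c1.png

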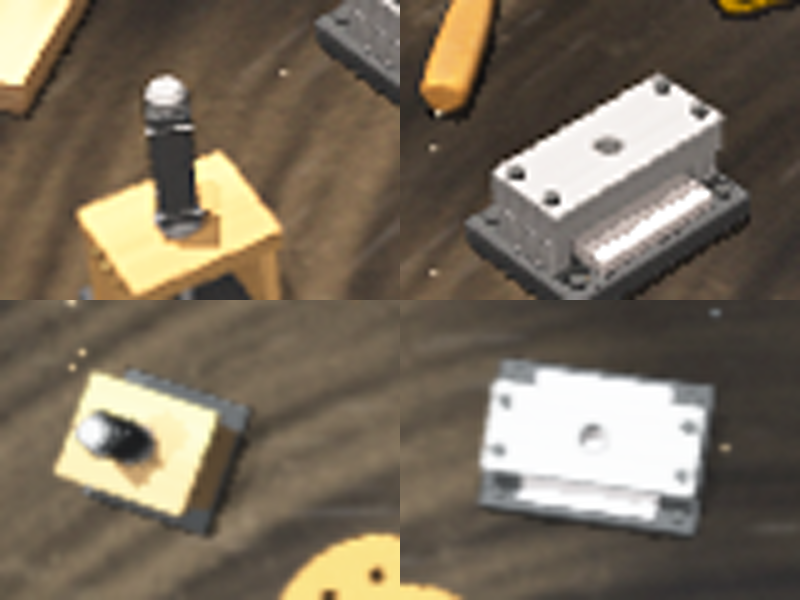

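```bash
python3 - <<'E'
from h import *
print(tri([ray('scene',(331.6,229.2)),ray('top',(303.8,232.4))]))
print(tri([ray('scene',(273.2,257.6)),ray('top',(209,241.6))]))
q=[atz(ray('top',(190+a/5,215+(b-300)/5)),.07) for a,b in((92,372),(218,408),(183,515),(55,472))]
print(np.array(q),np.mean(q,0))
q=[atz(ray('scene',(240+a/5,240+b/5)),.07) for a,b in((218,152),(282,228),(134,293),(79,214))]
print(np.array(q),np.mean(q,0))
E
python3 -m crank '[{"offset":[34,45,0],"yaw":0,"hand":85},{"offset":[34,45,0],"yaw":0,"hand":85},{"offset":[34,45,0],"yaw":0,"hand":85},{"offset":[34,45,0],"yaw":0,"hand":85},{"offset":[34,45,0],"yaw":0,"hand":85},{"offset":[34,45,0],"yaw":0,"hand":85},{"offset":[34,45,0],"yaw":0,"hand":85},{"offset":[34,45,0],"yaw":0,"hand":85},{"offset":[34,45,0],"yaw":0,"hand":85},{"offset":[34,45,0],"yaw":0,"hand":85},{"offset":[0,0,0],"yaw":0,"hand":85},{"offset":[0,0,0],"yaw":0,"hand":85}]'
```

```text
(array([ 0.4962574 , -0.1184085 ,  0.05735113]), [np.float64(0.4), np.float64(0.4)])
(array([0.46911736, 0.12623128, 0.15153095]), [np.float64(1.1), np.float64(1.1)])
[[0.50952108 0.15302669 0.07      ]
 [0.48738506 0.08020907 0.07      ]
 [0.42771388 0.09898481 0.07      ]
 [0.45323912 0.17248905 0.07      ]] [0.46946479 0.12617741 0.07      ]
[[0.48396172 0.08400373 0.07      ]
 [0.42754416 0.10240503 0.07      ]
 [0.45336802 0.17421109 0.07      ]
 [0.50728374 0.15467792 0.07      ]] [0.46803941 0.12882444 0.07      ]
time_s: 1.65
tcp_pos: [0.4843, -0.1323, 0.4044]
eef_rot: [[-0.971, -0.241, -0.001], [-0.241, 0.971, -0.0], [0.001, 0.0, -1.0]]
contact_force: [-0.4, 0.9, -0.6]
opening: 0.996
grasp_force: 0.0
```

```bash
python3 - <<'E'
from h import *
import pickle
st=r.state(); im=r.snapshot('wrist'); cv2.imwrite('pics/w1.png',im); pickle.dump(st,open('w1.pkl','wb'))
E
python3 -m crank '[{"offset":[10,60,0],"yaw":0,"hand":85},{"offset":[0,10,0],"yaw":0,"hand":85},{"offset":[0,0,0],"yaw":0,"hand":85},{"offset":[0,0,0],"yaw":0,"hand":85}]'
python3 - <<'E'
from h import *
import pickle
st=r.state(); im=r.snapshot('wrist'); cv2.imwrite('pics/w2.png',im); pickle.dump(st,open('w2.pkl','wb'))
E
python3 -m crank '[{"offset":[-5,60,0],"yaw":-10,"hand":85},{"offset":[-5,60,0],"yaw":-10,"hand":85},{"offset":[-5,40,0],"yaw":-10,"hand":85},{"offset":[0,0,0],"yaw":0,"hand":85},{"offset":[0,0,0],"yaw":0,"hand":85}]'
python3 - <<'E'
from h import *
import pickle
st=r.state(); im=r.snapshot('wrist'); cv2.imwrite('pics/w3.png',im); pickle.dump(st,open('w3.pkl','wb'))
a=[cv2.imread(f'pics/w{i}.png') for i in(1,2,3)]
p=lambda i,X:0
# predict pixels
for i,X in((1,(.496,-.1185,.062)),(2,(.496,-.1185,.062)),(3,(.469,.127,.156)),(3,(.469,.127,.07))):
    s=pickle.load(open(f'w{i}.pkl','rb'));P=r.camera_params('wrist');T=P['T_tool_cam']
    c=T[:3,:3].T@(s['eef_rot'].T@(np.array(X)-s['tcp_pos'])-T[:3,3]); print(i,P['fx']*c[0]/c[2]+P['cx'],P['fy']*c[1]/c[2]+P['cy'],s['tcp_pos'])
E
```

```text
time_s: 2.2
tcp_pos: [0.494, -0.0635, 0.4049]
eef_rot: [[-0.971, -0.239, 0.0], [-0.239, 0.971, -0.0], [-0.0, -0.0, -1.0]]
contact_force: [0.4, -0.4, -0.3]
opening: 0.996
grasp_force: 0.0
time_s: 2.88
tcp_pos: [0.4808, 0.0864, 0.4048]
eef_rot: [[-0.969, 0.247, 0.0], [0.247, 0.969, -0.0], [-0.0, -0.0, -1.0]]
contact_force: [-0.3, -0.4, 0.3]
opening: 0.997
grasp_force: 0.0
1 331.0675088522702 188.58496584657792 [ 0.48425487 -0.13230917  0.40439188]
2 268.8659917318363 163.99355675784517 [ 0.49398526 -0.06352113  0.40493134]
3 371.26022619302216 179.2321667100059 [0.48084541 0.08641745 0.40479079]
3 357.83486265051613 155.77910744996944 [0.48084541 0.08641745 0.40479079]
```

Run:
```python
from h import *
a=[cv2.imread(f'pics/w{i}.png') for i in(1,2,3)]
t=np.hstack([crop(a[0],280,150,100,75,4),crop(a[1],220,130,100,75,4)])
b=np.hstack([crop(a[2],300,110,160,120,2.5),np.zeros((300,400,3),np.uint8)])
b[:,400:]=cv2.resize(a[2],(400,250))[0:250].repeat(1,0)[:0] if 0 else 0
b[:250,400:]=cv2.resize(a[2],(400,250))
cv2.imwrite('pics/c2.png',np.vstack([t,b]))
```

```text
(no output)
```

View pics/c2.png

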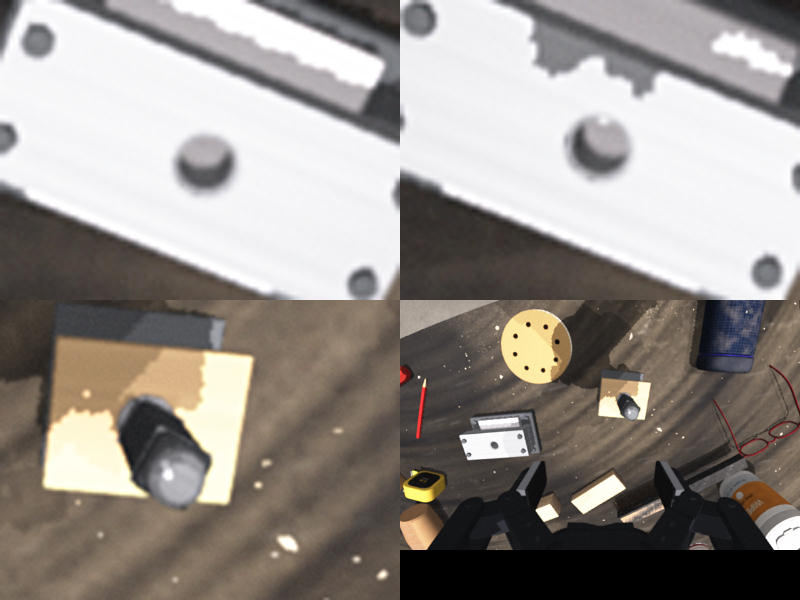

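```bash
python3 - <<'E'
from h import *
import pickle
S={i:pickle.load(open(f'w{i}.pkl','rb')) for i in(1,2,3)}
print(tri([ray('wrist',(331.2,190.5),S[1]),ray('wrist',(269.5,166.7),S[2])]))
print(tri([ray('wrist',(331.2,190.5),S[1]),ray('wrist',(269.5,166.7),S[2]),ray('scene',(331.6,229.2)),ray('top',(303.8,232.4))]))
for i,u in((1,(331.2,190.5)),(2,(269.5,166.7))): print(atz(ray('wrist',u,S[i]),.062))
print(tri([ray('wrist',(368.8,180),S[3]),ray('scene',(273.2,257.6)),ray('top',(209,241.6))]))
print(atz(ray('wrist',(368.8,180),S[3]),.156))
q=np.array([atz(ray('wrist',(300+a/2.5,110+(b-300)/2.5),S[3]),.07) for a,b in((58,338),(253,355),(230,503),(43,488))]);print(q,q.mean(0))
E
python3 -m crank '[{"offset":[-12,40,-30],"yaw":0,"hand":85},{"offset":[0,0,0],"yaw":0,"hand":85},{"offset":[0,0,0],"yaw":0,"hand":85}]'
python3 - <<'E'
from h import *
import pickle
st=r.state(); im=r.snapshot('wrist'); cv2.imwrite('pics/w4.png',im); pickle.dump(st,open('w4.pkl','wb'))
cv2.imwrite('pics/c3.png',crop(im,270,130,100,75,8))
E
```

```text
(array([ 0.4988812 , -0.11762947,  0.06001691]), [np.float64(0.3), np.float64(0.3)])
(array([ 0.49776233, -0.11802623,  0.05810052]), [np.float64(1.5), np.float64(1.8), np.float64(1.4), np.float64(2.0)])
[ 0.49801795 -0.11782759  0.062     ]
[ 0.49860614 -0.11745705  0.062     ]
(array([0.46964937, 0.12593753, 0.1514918 ]), [np.float64(0.9), np.float64(0.9), np.float64(1.4)])
[0.46912282 0.12520579 0.156     ]
[[0.43144941 0.10094943 0.07      ]
 [0.45624306 0.17316614 0.07      ]
 [0.51391901 0.15373142 0.07      ]
 [0.48861382 0.08025306 0.07      ]] [0.47255632 0.12702501 0.07      ]
time_s: 3.3
tcp_pos: [0.469, 0.1262, 0.3752]
eef_rot: [[-0.969, 0.248, 0.001], [0.248, 0.969, -0.0], [-0.001, -0.0, -1.0]]
contact_force: [0.5, 0.3, 0.2]
opening: 0.996
grasp_force: 0.0
```

View pics/c3.png

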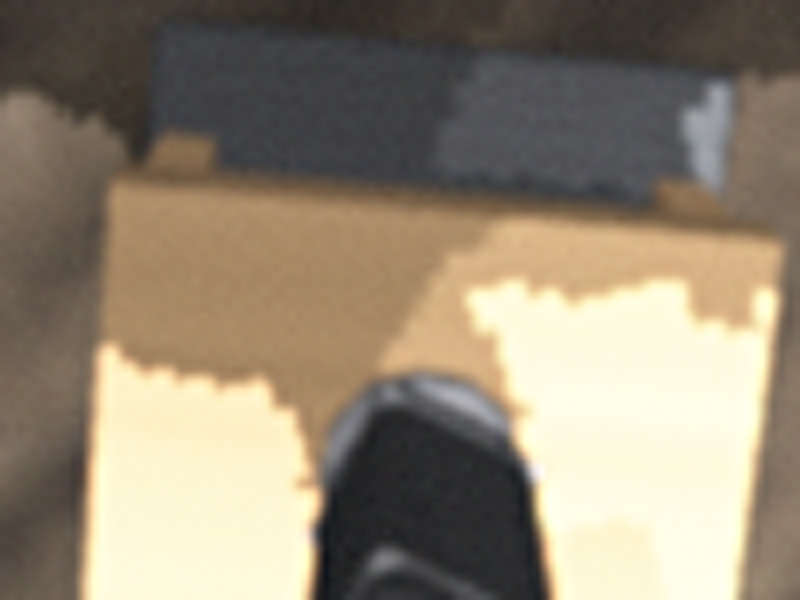

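Run:
```python
from h import *
import pickle
s=pickle.load(open('w4.pkl','rb')); im=cv2.imread('pics/w4.png')
f=lambda a,b,z:atz(ray('wrist',(270+a/8,130+b/8),s),z)
p,q=f(385,400,.076),f(525,465,.076);print(p,q,np.linalg.norm(p-q),np.degrees(np.arctan2(*(q-p)[:2])))
p,q=f(112,180,.07),f(780,238,.07);print(p,q,np.linalg.norm(p-q),np.degrees(np.arctan2(*(q-p)[:2])))
g=crop(im,280,170,80,60,8);cv2.imwrite('pics/c4.png',cv2.convertScaleAbs(g,alpha=1.8,beta=20))
```

```text
[0.46213541 0.12512287 0.076     ] [0.47349248 0.13861908 0.076     ] 0.017638895436914444 40.080625252309964
[0.43142223 0.10142608 0.07      ] [0.45639475 0.17258346 0.07      ] 0.07541219541455209 19.338399637135154
```

View pics/c4.png

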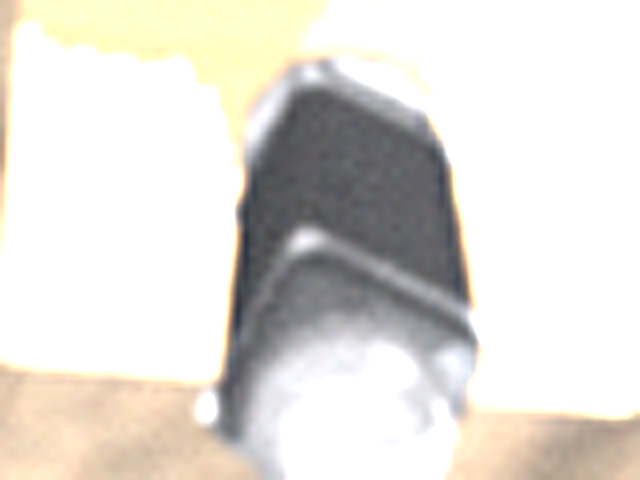

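Run:
```python
from h import *
import pickle
s=pickle.load(open('w4.pkl','rb'))
f=lambda a,b,z:atz(ray('wrist',(280+a/8,170+b/8),s),z)
A,B,C=f(305,232,.146),f(475,325,.146),f(210,408,.146)
for p in(B,C): print(A,p,np.linalg.norm(A-p),np.degrees(np.arctan2(*(p-A)[:2])))
print((B+C)/2)
```

```text
[0.4559757  0.12724385 0.146     ] [0.46781677 0.13930671 0.146     ] 0.01690335833927034 44.46841621903162
[0.4559757  0.12724385 0.146     ] [0.46967453 0.11515871 0.146     ] 0.018267696865311062 131.41880787875942
[0.46874565 0.12723271 0.146     ]
```

```bash
python3 -m crank '[{"offset":[0,0,0],"yaw":-9.2,"hand":85},{"offset":[0,0,0],"yaw":-9.2,"hand":85},{"offset":[0,0,0],"yaw":-9.2,"hand":85},{"offset":[0,0,-30],"yaw":0,"hand":85},{"offset":[0,0,-30],"yaw":0,"hand":85},{"offset":[0,0,-25],"yaw":0,"hand":85},{"offset":[0,0,-15],"yaw":0,"hand":85},{"offset":[0,0,0],"yaw":0,"hand":85},{"offset":[0,0,0],"yaw":0,"hand":85}]' 60
python3 - <<'E'
from h import *
s=r.state();print(s['joints'],s['tcp_pos'])
im=r.snapshot('wrist');cv2.imwrite('pics/w5.png',im)
E
```

```text
time_s: 4.47
tcp_pos: [0.4692, 0.1271, 0.2761]
eef_rot: [[-0.744, 0.668, 0.002], [0.668, 0.744, 0.001], [-0.001, 0.002, -1.0]]
contact_force: [-0.1, 0.4, 0.1]
opening: 0.992
grasp_force: 0.0
[ 6.81017038e-01 -2.51517471e-01 -4.18843586e-01  6.25019025e-04
 -1.40150697e+00 -2.98398055e+00] [0.46915432 0.12712172 0.27610528]
```

View pics/w5.png

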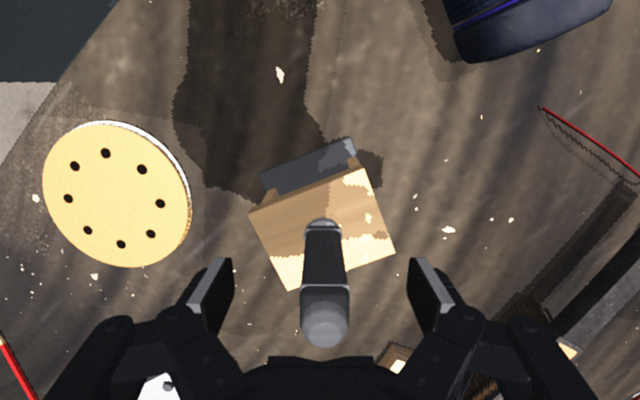

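The punch sits centred between the fingers (column 325) with its flats square to them, but J6 is at its limit. I'll turn +90° in place for the equivalent grasp and then close.

```bash
python3 -m crank '[{"offset":[0,0,0],"yaw":10,"hand":85},{"offset":[0,0,0],"yaw":10,"hand":85},{"offset":[0,0,0],"yaw":10,"hand":85},{"offset":[0,0,0],"yaw":10,"hand":85},{"offset":[0,0,0],"yaw":10,"hand":85},{"offset":[0,0,0],"yaw":10,"hand":85},{"offset":[0,0,0],"yaw":10,"hand":85},{"offset":[0,0,0],"yaw":10,"hand":85},{"offset":[0,0,0],"yaw":10,"hand":85},{"offset":[0,0,0],"yaw":0,"hand":85},{"offset":[0,0,0],"yaw":0,"hand":85}]' 60
python3 - <<'E'
from h import *
s=r.state();print(s['joints'],s['tcp_pos'])
im=r.snapshot('wrist');cv2.imwrite('pics/w6.png',im)
E
```

```text
time_s: 5.9
tcp_pos: [0.4688, 0.1273, 0.2752]
eef_rot: [[-0.671, -0.742, 0.001], [-0.742, 0.671, 0.0], [-0.001, -0.0, -1.0]]
contact_force: [-0.2, -0.0, 0.4]
opening: 0.996
grasp_force: 0.0
[ 6.81485205e-01 -2.51249989e-01 -4.20096282e-01  4.09940367e-05
 -1.40116281e+00 -1.41658054e+00] [0.46883023 0.12725528 0.275192  ]
```

View pics/w6.png

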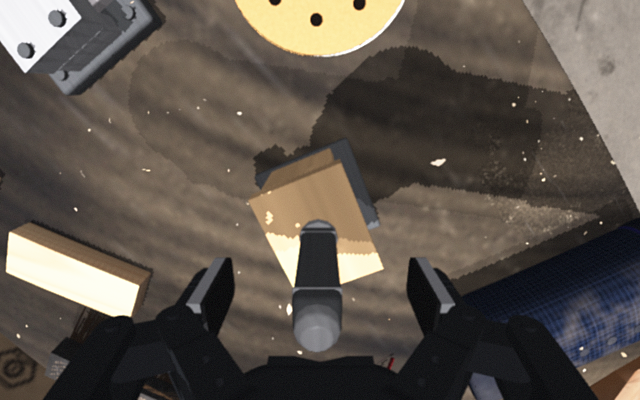

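Cap at (317,330), mid-finger column about 322, flats parallel to the pads. Closing.

```bash
python3 -m crank '[{"offset":[0,0,0],"yaw":0,"hand":60},{"offset":[0,0,0],"yaw":0,"hand":40},{"offset":[0,0,0],"yaw":0,"hand":26},{"offset":[0,0,0],"yaw":0,"hand":22},{"offset":[0,0,0],"yaw":0,"hand":15},{"offset":[0,0,0],"yaw":0,"hand":10},{"offset":[0,0,0],"yaw":0,"hand":10},{"offset":[0,0,0],"yaw":0,"hand":10},{"offset":[0,0,0],"yaw":0,"hand":10}]' 70
```

```text
time_s: 7.08
tcp_pos: [0.4688, 0.1271, 0.2747]
eef_rot: [[-0.668, -0.744, 0.0], [-0.744, 0.668, -0.0], [-0.0, -0.0, -1.0]]
contact_force: [0.4, -0.7, 1.1]
opening: 0.23
grasp_force: 68.3
```

```bash
python3 -m crank '[{"offset":[0,0,5],"yaw":0,"hand":10},{"offset":[0,0,10],"yaw":0,"hand":10},{"offset":[0,0,20],"yaw":0,"hand":10},{"offset":[0,0,25],"yaw":0,"hand":10},{"offset":[0,0,25],"yaw":0,"hand":10},{"offset":[0,0,15],"yaw":0,"hand":10},{"offset":[0,0,0],"yaw":0,"hand":10},{"offset":[0,0,0],"yaw":0,"hand":10}]'
python3 - <<'E'
from h import *
import pickle
st=r.state();im=r.snapshot('wrist');cv2.imwrite('pics/w7.png',im);pickle.dump(st,open('w7.pkl','wb'))
s=r.snapshot('scene');cv2.imwrite('pics/s7.png',s);t=r.snapshot('top');cv2.imwrite('pics/t7.png',t)
P=r.camera_params('scene')
for z in(.171,.113):
  X=np.array([[.4688,.1271,z]]);print(cv2.projectPoints(X,P['rvec'],P['tvec'],np.array([[P['fx'],0,P['cx']],[0,P['fy'],P['cy']],[0,0,1]]),np.array([P['k1'],0,0,0]))[0])
T=np.hstack([crop(im,220,125,200,150,2),crop(s,230,215,100,75,4)])
cv2.imwrite('pics/c7.png',np.vstack([T,np.hstack([cv2.resize(im,(400,250)),crop(t,170,200,100,62,4)[:250]][:2]) if 0 else T[:0]]))
E
```

```text
time_s: 8.07
tcp_pos: [0.4686, 0.1273, 0.3735]
eef_rot: [[-0.668, -0.744, -0.002], [-0.744, 0.668, -0.0], [0.002, 0.001, -1.0]]
contact_force: [-0.2, -0.2, -2.5]
opening: 0.224
grasp_force: 69.0
[[[272.88307977 251.50574634]]]
[[[274.69810459 270.37215429]]]
```

View pics/c7.png

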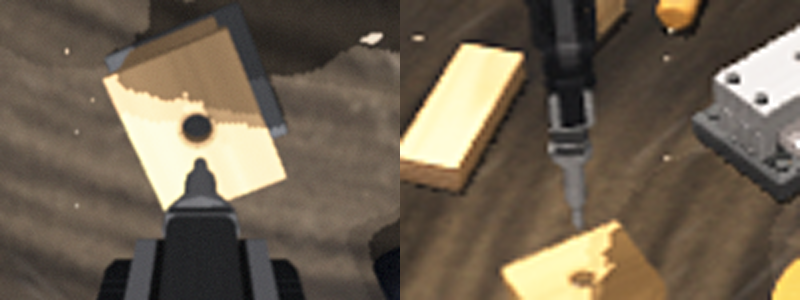

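Stand hole is at wrist px (318.5,189), punch tip at (320,205), and the punch hangs straight. Moving above the jig.

```bash
python3 - <<'E'
from h import *
import pickle
s=pickle.load(open('w7.pkl','rb'));z=s['tcp_pos'][2]-.2627
print(tri([ray('wrist',(320,205),s),ray('scene',(274.5,271.5))]), atz(ray('wrist',(320,205),s),z),z)
print(atz(ray('wrist',(318.5,189),s),.07),atz(ray('scene',(276.2,285.2)),.07))
E
python3 -m crank '[{"offset":[3,-25,0],"yaw":0,"hand":10},{"offset":[6,-45,0],"yaw":0,"hand":10},{"offset":[6,-50,0],"yaw":0,"hand":10},{"offset":[6,-50,0],"yaw":0,"hand":10},{"offset":[6,-45,0],"yaw":0,"hand":10},{"offset":[3,-30,0],"yaw":0,"hand":10},{"offset":[0,0,0],"yaw":0,"hand":10},{"offset":[0,0,0],"yaw":0,"hand":10},{"offset":[0,0,0],"yaw":0,"hand":10}]'
python3 - <<'E'
from h import *
import pickle
st=r.state();im=r.snapshot('wrist');cv2.imwrite('pics/w8.png',im);pickle.dump(st,open('w8.pkl','wb'))
s=r.snapshot('scene');cv2.imwrite('pics/s8.png',s)
cv2.imwrite('pics/c8.png',np.hstack([crop(im,270,150,100,100,4),crop(s,290,180,80,80,5)]))
print(st['joints'])
E
```

```text
(array([0.47026872, 0.12774505, 0.10945485]), [np.float64(0.9), np.float64(0.9)]) [0.47075734 0.12783985 0.11076915] 0.1107691522055943
[0.47134905 0.12640686 0.07      ] [0.46491752 0.13055185 0.07      ]
time_s: 9.35
tcp_pos: [0.4987, -0.117, 0.3746]
eef_rot: [[-0.667, -0.745, -0.0], [-0.745, 0.667, 0.0], [-0.0, 0.0, -1.0]]
contact_force: [0.9, -0.3, -1.4]
opening: 0.221
grasp_force: 69.0
[ 1.63160239e-01 -1.96995325e-01 -1.93418953e-01 -2.12330738e-04
 -1.57447079e+00 -8.93780316e-01]
```

View pics/c8.png

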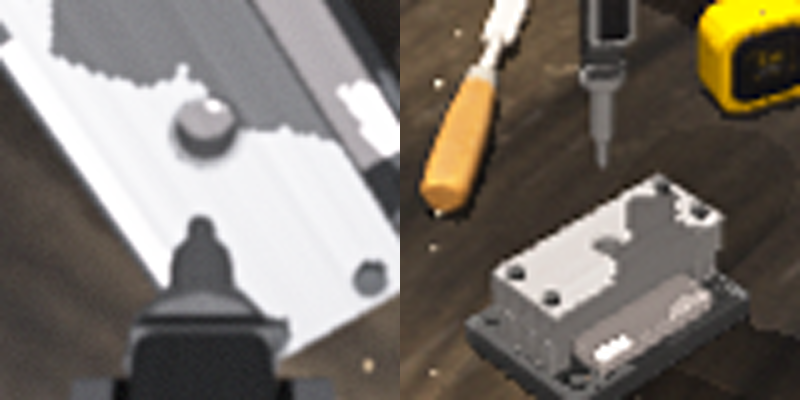

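Jig hole at wrist px (321.2,181.7), tip at (320.2,204.2); the stand relation is the reference.

Run:
```python
from h import *
import pickle
s=pickle.load(open('w8.pkl','rb'));z=s['tcp_pos'][2]-.2627
t=atz(ray('wrist',(320.2,205-.4),s),z);h=atz(ray('wrist',(321.2,181.7),s),.062)
print('tip',t,'hole',h,'move',(h-t)*1e3)
print(tri([ray('wrist',(321.2,181.7),s),ray('scene',(331.6,229.2)),ray('top',(303.8,232.4))])[0])
# scene-based: tip & hole
ts=atz(ray('scene',(290+201/5,180+168/5)),z);hs=atz(ray('scene',(331.6,229.2)),.062);print('scene',ts,hs,(hs-ts)*1e3)
```

```text
tip [ 0.50104305 -0.11639844  0.11189586] hole [ 0.49726142 -0.11924614  0.062     ] move [ -3.78162858  -2.84769711 -49.89585911]
[ 0.49693316 -0.11843863  0.05730962]
scene [ 0.49814044 -0.1141796   0.11189586] [ 0.49326451 -0.1138841   0.062     ] [ -4.87593182   0.29549946 -49.89585911]
```

```bash
python3 -m crank '[{"offset":[-4,-2,-10],"yaw":0,"hand":10},{"offset":[0,0,-20],"yaw":0,"hand":10},{"offset":[0,0,-12],"yaw":0,"hand":10},{"offset":[0,0,0],"yaw":0,"hand":10},{"offset":[0,0,0],"yaw":0,"hand":10}]'
python3 - <<'E'
from h import *
import pickle
st=r.state();im=r.snapshot('wrist');cv2.imwrite('pics/w9.png',im);pickle.dump(st,open('w9.pkl','wb'))
g=cv2.cvtColor(im,cv2.COLOR_BGR2GRAY)
print('cols 300..345')
for y in range(178,216): print(y,' '.join('%02x'%v for v in g[y,300:346]))
E
```

```text
time_s: 10.07
tcp_pos: [0.4948, -0.1199, 0.3331]
eef_rot: [[-0.668, -0.744, 0.0], [-0.744, 0.668, -0.0], [-0.0, -0.001, -1.0]]
contact_force: [0.1, 0.1, -1.2]
opening: 0.226
grasp_force: 69.0
cols 300..345
178 8f 90 92 94 8f 8f 92 8f 8f 8c 91 8f 8d 8e 8d 8c 8a 8c 90 95 93 96 92 93 92 93 91 8f 90 91 90 93 92 92 93 92 92 91 95 93 83 66 69 8a ac bb
179 8c 8e 92 91 93 8f 90 92 8f 8f 8e 8f 8e 8d 8c 88 8b 8c 8c 91 93 93 92 92 94 92 90 93 8f 8f 8f 92 92 93 93 91 92 92 93 92 90 7c 63 6c 95 b6
180 8d 8b 91 91 91 91 90 90 90 90 8f 8d 90 92 8f 8e 8b 89 88 8d 92 97 95 94 90 91 93 92 8f 92 8f 91 90 92 91 90 92 91 8f 95 96 8a 74 5d 7e a7
181 8f 90 8e 8f 93 93 92 91 90 8f 8f 8a 8e 8e 8d 8b 8b 8c 89 8b 91 92 95 94 91 93 92 91 92 8f 8c 8d 93 93 92 93 91 8f 8e 93 96 94 80 68 65 8a
182 8e 91 8a 8f 90 92 90 91 90 8e 8f 8d 8e 92 90 8f 8c 8c 89 8d 8c 92 92 94 94 94 93 90 92 94 90 91 8f 90 94 95 92 94 90 91 94 96 8e 75 5d 67
183 8f 8e 8c 8c 92 8e 8f 8f 8a 8f 8e 93 8e 8f 8f 8d 8e 8e 8b 89 8b 8e 92 95 95 94 91 90 93 95 8f 90 8d 8f 90 92 95 91 94 92 94 94 95 84 68 5f
184 8d 8c 8c 8d 8b 8e 99 a5 a5 9d 93 8f 8f
[... 3801 characters left out ...]
 f8 f7 f7 f6 f7 f7 f8 f9 fa fb f9 d0 7e 59 58 58 5c 5b 5d 58 5c 58 5c 72 a8 e0 f7 f9 f7 f7 f7 f6 f6 f6 f5 f4 f4 f5 f7 f9 fa f9 f9 f8
212 fa f9 f8 f8 f7 f6 f6 f6 f7 f8 fa fc f6 ba 61 4e 58 5a 5a 5c 5d 5c 5b 58 56 55 7c d1 fa f9 f7 f6 f6 f7 f6 f7 f5 f6 f4 f4 f5 f7 f9 f9 f9 f8
213 fa fa f9 f8 f7 f6 f6 f5 f5 f8 fa fd f3 95 50 54 59 5b 5a 60 5a 5c 5c 5b 58 53 63 b1 f2 f9 f8 f7 f6 f6 f7 f7 f6 f5 f4 f4 f4 f6 f8 f9 fa f9
214 fb fa fa f8 f8 f8 f7 f6 f5 f6 fa fb e3 79 4d 55 59 5d 5e 5b 5f 60 5c 59 59 54 58 92 e5 f9 f8 f7 f7 f6 f6 f7 f6 f6 f5 f4 f4 f5 f7 f9 fa f9
215 fa fb fa f9 f8 f8 f7 f6 f6 f6 f8 f4 b9 63 4d 55 5d 5e 5c 5e 5d 60 5a 5e 59 55 50 81 da fa f9 f6 f7 f6 f7 f6 f7 f6 f5 f4 f3 f3 f5 f7 f9 fa
```

Run:
```python
from h import *
import pickle
s=pickle.load(open('w9.pkl','rb'));z=s['tcp_pos'][2]-.2627
for tip in((320.2,204.6),(320.2,206.5)):
  t=atz(ray('wrist',tip,s),z);h=atz(ray('wrist',(320.6,201.7),s),.062)
  print('tip',t,'hole',h,'move',(h-t)*1e3)
w=pickle.load(open('w7.pkl','rb'))
print((atz(ray('wrist',(318.5,189),w),.07)-atz(ray('wrist',(320,206.9),w),.1108))*1e3)
```

```text
tip [ 0.49729779 -0.11944904  0.07036472] hole [ 0.49742486 -0.11883036  0.062     ] move [ 0.12707303  0.61867907 -8.36472273]
tip [ 0.49838156 -0.11824184  0.07036472] hole [ 0.49742486 -0.11883036  0.062     ] move [-0.9566919  -0.58852792 -8.36472273]
[ -0.48470344  -2.63164381 -40.8       ]
```

Aligned to within about 1 mm. Lowering the plunger into the hole, above any possible blank height.

```bash
python3 -m crank '[{"offset":[0,0,-6],"yaw":0,"hand":10},{"offset":[0,0,-6],"yaw":0,"hand":10},{"offset":[0,0,-6],"yaw":0,"hand":10},{"offset":[0,0,-5],"yaw":0,"hand":10},{"offset":[0,0,0],"yaw":0,"hand":10},{"offset":[0,0,0],"yaw":0,"hand":10}]'
```

```text
time_s: 10.88
tcp_pos: [0.4948, -0.1198, 0.3099]
eef_rot: [[-0.668, -0.744, 0.0], [-0.744, 0.668, -0.0], [-0.0, -0.0, -1.0]]
contact_force: [-0.6, -0.1, -1.8]
opening: 0.222
grasp_force: 69.0
```

```bash
python3 -m crank '[{"offset":[0,0,-2],"yaw":0,"hand":10},{"offset":[0,0,-2],"yaw":0,"hand":10},{"offset":[0,0,0],"yaw":0,"hand":10}]'; python3 -m crank '[{"offset":[0,0,-2],"yaw":0,"hand":10},{"offset":[0,0,-1],"yaw":0,"hand":10},{"offset":[0,0,0],"yaw":0,"hand":10}]'; python3 -c "
from h import *
print(r.state()['contact_force'],r.state()['wrist_torque'])"
```

```text
time_s: 11.25
tcp_pos: [0.4947, -0.1198, 0.3054]
eef_rot: [[-0.668, -0.744, -0.0], [-0.744, 0.668, 0.0], [0.0, 0.0, -1.0]]
contact_force: [-1.0, 0.5, -1.8]
opening: 0.222
grasp_force: 69.0
time_s: 11.62
tcp_pos: [0.4947, -0.1198, 0.3025]
eef_rot: [[-0.668, -0.744, -0.0], [-0.744, 0.668, 0.0], [0.0, 0.0, -1.0]]
contact_force: [0.1, -0.6, -1.6]
opening: 0.226
grasp_force: 69.0
[ 0.05093503 -0.59033129 -1.60262171] [-0.00339384 -0.01618031 -0.03879247]
```

```bash
for i in 1 2; do python3 -m crank '[{"offset":[0,0,-1],"yaw":0,"hand":10},{"offset":[0,0,-1],"yaw":0,"hand":10},{"offset":[0,0,0],"yaw":0,"hand":10}]' | grep -E 'tcp|contact';done
```

```text
tcp_pos: [0.4947, -0.1198, 0.3005]
contact_force: [0.1, -0.0, -1.7]
tcp_pos: [0.4947, -0.1198, 0.2986]
contact_force: [-0.2, -0.1, -1.6]
```

```bash
python3 -m crank '[{"offset":[0,0,-1],"yaw":0,"hand":10},{"offset":[0,0,-1],"yaw":0,"hand":10},{"offset":[0,0,0],"yaw":0,"hand":10}]' | grep -E 'tcp|contact';python3 -m crank '[{"offset":[0,0,-1],"yaw":0,"hand":10},{"offset":[0,0,-1],"yaw":0,"hand":10},{"offset":[0,0,0],"yaw":0,"hand":10}]' | grep -E 'tcp|contact'
```

```text
tcp_pos: [0.4947, -0.1198, 0.2965]
contact_force: [0.3, 0.7, -3.1]
tcp_pos: [0.4947, -0.1198, 0.2945]
contact_force: [0.3, 0.1, -1.5]
```

```bash
python3 -m crank '[{"offset":[0,0,-1],"yaw":0,"hand":10},{"offset":[0,0,-1],"yaw":0,"hand":10},{"offset":[0,0,0],"yaw":0,"hand":10}]' | grep -E 'tcp|contact';python3 -m crank '[{"offset":[0,0,-1],"yaw":0,"hand":10},{"offset":[0,0,-1],"yaw":0,"hand":10},{"offset":[0,0,0],"yaw":0,"hand":10}]' | grep -E 'tcp|contact'
```

```text
tcp_pos: [0.4947, -0.1198, 0.2925]
contact_force: [0.1, 1.4, -1.5]
tcp_pos: [0.4948, -0.1198, 0.2909]
contact_force: [0.8, 0.2, -0.2]
```

```bash
python3 -m crank '[{"offset":[0,0,-1],"yaw":0,"hand":10},{"offset":[0,0,0],"yaw":0,"hand":10}]' | grep -E 'tcp|contact';python3 -m crank '[{"offset":[0,0,-1],"yaw":0,"hand":10},{"offset":[0,0,0],"yaw":0,"hand":10}]' | grep -E 'tcp|contact'
```

```text
tcp_pos: [0.4949, -0.1199, 0.2902]
contact_force: [0.0, -0.3, 3.1]
tcp_pos: [0.4948, -0.1199, 0.2892]
contact_force: [-0.6, -0.4, 4.2]
```

```bash
python3 -m crank '[{"offset":[0,0,-1],"yaw":0,"hand":10},{"offset":[0,0,0],"yaw":0,"hand":10}]' | grep -E 'tcp|contact';python3 -m crank '[{"offset":[0,0,-1],"yaw":0,"hand":10},{"offset":[0,0,0],"yaw":0,"hand":10}]' | grep -E 'tcp|contact';python3 -m crank '[{"offset":[0,0,-0.7],"yaw":0,"hand":10},{"offset":[0,0,0],"yaw":0,"hand":10}]' | grep -E 'tcp|contact'
```

```text
tcp_pos: [0.4949, -0.1199, 0.2882]
contact_force: [-0.9, -0.6, 5.9]
tcp_pos: [0.4949, -0.1199, 0.2875]
contact_force: [-0.7, 0.6, 6.8]
tcp_pos: [0.495, -0.1199, 0.2871]
contact_force: [-0.7, 0.2, 6.9]
```

```bash
python3 -m crank '[{"offset":[0,0,-0.8],"yaw":0,"hand":10},{"offset":[0,0,0],"yaw":0,"hand":10}]' | grep -E 'tcp|contact';python3 -m crank '[{"offset":[0,0,-0.8],"yaw":0,"hand":10},{"offset":[0,0,0],"yaw":0,"hand":10}]' | grep -E 'tcp|contact'
```

```text
tcp_pos: [0.495, -0.12, 0.2865]
contact_force: [-0.7, -0.0, 7.9]
tcp_pos: [0.4951, -0.12, 0.286]
contact_force: [-0.6, 0.5, 9.2]
```

```bash
python3 -m crank '[{"offset":[0,0,-0.6],"yaw":0,"hand":10},{"offset":[0,0,0],"yaw":0,"hand":10}]' | grep -E 'tcp|contact|open'
```

```text
tcp_pos: [0.4951, -0.12, 0.2856]
contact_force: [-0.6, 0.6, 10.0]
opening: 0.226
```

```bash
python3 -m crank '[{"offset":[0,0,-0.6],"yaw":0,"hand":10},{"offset":[0,0,0],"yaw":0,"hand":10}]' | grep -E 'tcp|contact'
```

```text
tcp_pos: [0.4951, -0.12, 0.2852]
contact_force: [-0.8, 0.3, 10.1]
```

```bash
python3 -m crank '[{"offset":[0,0,-0.6],"yaw":0,"hand":10},{"offset":[0,0,0],"yaw":0,"hand":10}]' | grep -E 'tcp|contact'
```

```text
tcp_pos: [0.4952, -0.12, 0.2848]
contact_force: [-1.8, 0.5, 10.7]
```

```bash
python3 -m crank '[{"offset":[0,0,-0.6],"yaw":0,"hand":10},{"offset":[0,0,0],"yaw":0,"hand":10}]' | grep -E 'tcp|contact'
```

```text
tcp_pos: [0.4952, -0.1199, 0.2844]
contact_force: [-0.8, 0.9, 12.2]
```

```bash
python3 -m crank '[{"offset":[0,0,-0.6],"yaw":0,"hand":10},{"offset":[0,0,0],"yaw":0,"hand":10}]' | grep -E 'tcp|contact'
```

```text
tcp_pos: [0.4952, -0.12, 0.284]
contact_force: [-1.3, 1.2, 12.3]
```

```bash
python3 -m crank '[{"offset":[0,0,-0.5],"yaw":0,"hand":10},{"offset":[0,0,0],"yaw":0,"hand":10}]' | grep -E 'tcp|contact'
```

```text
tcp_pos: [0.4949, -0.1199, 0.2821]
contact_force: [-0.5, 0.5, 7.7]
```

```bash
python3 -m crank '[{"offset":[0,0,-0.5],"yaw":0,"hand":10},{"offset":[0,0,0],"yaw":0,"hand":10}]' | grep -E 'tcp|contact'
```

```text
tcp_pos: [0.495, -0.1199, 0.2818]
contact_force: [-0.2, -0.1, 9.0]
```

Tripped: the force fell from 12.3 to 7.7 N with a jump. Lifting straight out.

```bash
python3 -m crank '[{"offset":[0,0,4],"yaw":0,"hand":10},{"offset":[0,0,6],"yaw":0,"hand":10},{"offset":[0,0,8],"yaw":0,"hand":10},{"offset":[0,0,12],"yaw":0,"hand":10},{"offset":[0,0,20],"yaw":0,"hand":10},{"offset":[0,0,20],"yaw":0,"hand":10},{"offset":[0,0,20],"yaw":0,"hand":10},{"offset":[0,0,3],"yaw":0,"hand":10},{"offset":[0,0,0],"yaw":0,"hand":10},{"offset":[0,0,0],"yaw":0,"hand":10}]'
python3 -m crank '[{"offset":[-3,27,0],"yaw":0,"hand":10},{"offset":[-5,45,0],"yaw":0,"hand":10},{"offset":[-5,50,0],"yaw":0,"hand":10},{"offset":[-5,50,0],"yaw":0,"hand":10},{"offset":[-5,45,0],"yaw":0,"hand":10},{"offset":[-3,30,0],"yaw":0,"hand":10},{"offset":[0,0,0],"yaw":0,"hand":10},{"offset":[0,0,0],"yaw":0,"hand":10},{"offset":[0,0,0],"yaw":0,"hand":10}]'
python3 - <<'E'
from h import *
import pickle
st=r.state();im=r.snapshot('wrist');cv2.imwrite('pics/w10.png',im);pickle.dump(st,open('w10.pkl','wb'))
b=cv2.imread('pics/w7.png')
# tip+nose shift in image vs before (camera-fixed), and hole shift
for nm,(x,y,w,h) in dict(nose=(305,203,32,24),cap=(300,300,40,40),hole=(308,180,20,16)).items():
    m=cv2.matchTemplate(im[y-10:y+h+10,x-10:x+w+10],b[y:y+h,x:x+w],cv2.TM_CCOEFF_NORMED);_,v,_,l=cv2.minMaxLoc(m);print(nm,v,l[0]-10,l[1]-10)
E
```

```text
time_s: 18.62
tcp_pos: [0.4946, -0.1197, 0.3723]
eef_rot: [[-0.668, -0.744, -0.002], [-0.744, 0.668, 0.0], [0.001, 0.001, -1.0]]
contact_force: [0.2, -0.7, -1.9]
opening: 0.222
grasp_force: 69.0
time_s: 19.75
tcp_pos: [0.4688, 0.1264, 0.3732]
eef_rot: [[-0.669, -0.743, -0.0], [-0.743, 0.669, -0.0], [0.0, 0.0, -1.0]]
contact_force: [-0.5, -0.5, -1.5]
opening: 0.223
grasp_force: 69.1
nose 0.9983434081077576 0 0
cap 0.9956282377243042 0 0
hole 0.9884433150291443 1 0
```

The punch has not moved in the grip (image match shift 0 px). Correcting y and lowering into the stand.

```bash
python3 -m crank '[{"offset":[0,0.8,-10],"yaw":0,"hand":10},{"offset":[0,0,-15],"yaw":0,"hand":10},{"offset":[0,0,-10],"yaw":0,"hand":10},{"offset":[0,0,-6],"yaw":0,"hand":10},{"offset":[0,0,-6],"yaw":0,"hand":10},{"offset":[0,0,-5],"yaw":0,"hand":10},{"offset":[0,0,0],"yaw":0,"hand":10}]'
python3 -m crank '[{"offset":[0,0,-4],"yaw":0,"hand":10},{"offset":[0,0,-4],"yaw":0,"hand":10},{"offset":[0,0,-3],"yaw":0,"hand":10},{"offset":[0,0,0],"yaw":0,"hand":10}]'
```

```text
time_s: 20.68
tcp_pos: [0.4687, 0.128, 0.321]
eef_rot: [[-0.668, -0.744, -0.001], [-0.744, 0.668, -0.0], [0.001, 0.0, -1.0]]
contact_force: [0.3, 0.3, -1.7]
opening: 0.224
grasp_force: 69.1
time_s: 21.18
tcp_pos: [0.4687, 0.128, 0.31]
eef_rot: [[-0.668, -0.744, -0.001], [-0.744, 0.668, -0.0], [0.001, 0.0, -1.0]]
contact_force: [0.4, -0.8, -1.9]
opening: 0.225
grasp_force: 69.1
```

```bash
python3 -m crank '[{"offset":[0,-0.7,0],"yaw":0,"hand":10},{"offset":[0,0,-2],"yaw":0,"hand":10},{"offset":[0,0,-2],"yaw":0,"hand":10},{"offset":[0,0,-2],"yaw":0,"hand":10},{"offset":[0,0,0],"yaw":0,"hand":10}]'| grep -E 'tcp|contact'
python3 -m crank '[{"offset":[0,0,-4],"yaw":0,"hand":10},{"offset":[0,0,-4],"yaw":0,"hand":10},{"offset":[0,0,-4],"yaw":0,"hand":10},{"offset":[0,0,-4],"yaw":0,"hand":10},{"offset":[0,0,-4],"yaw":0,"hand":10},{"offset":[0,0,-4],"yaw":0,"hand":10},{"offset":[0,0,0],"yaw":0,"hand":10},{"offset":[0,0,0],"yaw":0,"hand":10}]'| grep -E 'tcp|contact'
```

```text
tcp_pos: [0.4687, 0.1273, 0.3041]
contact_force: [-0.4, -0.5, -1.6]
tcp_pos: [0.4688, 0.1273, 0.2805]
contact_force: [-0.4, -0.9, -1.7]
```

```bash
python3 -m crank '[{"offset":[0,0,-2],"yaw":0,"hand":10},{"offset":[0,0,-2],"yaw":0,"hand":10},{"offset":[0,0,-1],"yaw":0,"hand":10},{"offset":[0,0,0],"yaw":0,"hand":10}]'| grep -E 'tcp|contact'
python3 -m crank '[{"offset":[0,0,-1],"yaw":0,"hand":10},{"offset":[0,0,0],"yaw":0,"hand":10}]'| grep -E 'tcp|contact'
```

```text
tcp_pos: [0.4687, 0.1273, 0.2753]
contact_force: [-0.2, 0.1, -1.7]
tcp_pos: [0.4688, 0.1273, 0.2748]
contact_force: [-0.6, 0.0, 0.8]
```

Seated: contact at 0.2748, the same height as the pick. Releasing.

```bash
python3 -m crank '[{"offset":[0,0,0],"yaw":0,"hand":22},{"offset":[0,0,0],"yaw":0,"hand":26},{"offset":[0,0,0],"yaw":0,"hand":32},{"offset":[0,0,0],"yaw":0,"hand":50},{"offset":[0,0,0],"yaw":0,"hand":80},{"offset":[0,0,0],"yaw":0,"hand":80},{"offset":[0,0,0],"yaw":0,"hand":80},{"offset":[0,0,0],"yaw":0,"hand":80}]'
python3 -m crank '[{"offset":[0,0,15],"yaw":0,"hand":80},{"offset":[0,0,25],"yaw":0,"hand":80},{"offset":[0,0,30],"yaw":0,"hand":80},{"offset":[0,0,30],"yaw":0,"hand":80},{"offset":[0,0,30],"yaw":0,"hand":80},{"offset":[0,0,0],"yaw":0,"hand":80},{"offset":[0,0,0],"yaw":0,"hand":80}]'
python3 - <<'E'
from h import *
s=r.snapshot('scene');cv2.imwrite('pics/s11.png',s);a=cv2.imread('pics/scene0.png')
for nm,(x,y,w,h) in dict(punch=(262,252,24,38),cap=(266,252,16,12),jig=(300,212,64,50),offb=(260,202,30,26),offa=(226,224,36,38),tape=(345,175,30,28),cork=(374,162,32,28)).items():
    m=cv2.matchTemplate(s[y-8:y+h+8,x-8:x+w+8],a[y:y+h,x:x+w],cv2.TM_CCOEFF_NORMED);_,v,_,l=cv2.minMaxLoc(m);print(nm,round(v,3),l[0]-8,l[1]-8)
E
```

```text
time_s: 24.55
tcp_pos: [0.4687, 0.1273, 0.2744]
eef_rot: [[-0.668, -0.744, -0.0], [-0.744, 0.668, 0.0], [0.0, 0.0, -1.0]]
contact_force: [0.4, 0.4, -0.9]
opening: 0.938
grasp_force: 0.0
time_s: 25.42
tcp_pos: [0.4686, 0.1273, 0.4045]
eef_rot: [[-0.668, -0.744, -0.0], [-0.744, 0.668, 0.0], [-0.0, 0.0, -1.0]]
contact_force: [0.3, 0.1, -0.0]
opening: 0.939
grasp_force: 0.0
punch 0.888 0 0
cap 0.905 0 0
jig 0.998 0 0
offb 0.469 5 1
offa 1.0 0 0
tape 1.0 0 0
cork 0.483 -1 3
```

```bash
python3 -c "
from cell import r
print(r.sign_off())"
```

```text
the job is handed in; nothing more can be done
None
```

The punch tripped once in the guide hole, peaking at about 14 N on the blank, and is back in its stand, fully seated and released. I handed the job in at about 25 s; the closing image check showed the punch, jig, tape measure and large offcut unmoved, but could not match the small offcut or the cork block.

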